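Lay the saxophone parts and tools back on their outlined pads

ROBOT

A 7-joint arm with a two-finger parallel gripper is mounted at the origin on the work surface. World frame = base frame: x ahead of the robot, y to its left, z up, the work surface at z = 0. Lengths are in m, angles in degrees, forces in N, time in s.
With the tool pointing down it reaches from about 0.35 to 0.775 m from the base axis. Payload 3.1 kg.
Tool frame: the origin (TCP) lies on the centre line of the jaws, within the pads' length; the fingertips stand 14 mm ahead of it and the grasp point (between the pads) lies 5 mm behind it; z points along the fingers, y is the direction in which the jaws open and shut (so a half turn about z gives the same grasp; the last joint's range is limited). The gripper opens to 85 mm and grips with 20 to 120 N. Pads are 22 mm wide; open, the fingers measure 114 mm over their backs; the gripper's body (76 mm by 85 mm) begins 54 mm behind the grasp point. The pads swing forward as they close: fully open they stand 13 mm farther back than shut.
Start: joints at [-2.389, 17.813, 0.802, 86.603, -0.252, 75.585, -1.558], TCP at [0.55, 0, 0.223] pointing down, gripper open.
Joint ranges: [-154.91, 154.91], [-16.99, 109.72], [-72.82, 74.43], [7.12, 147.25], [-82.49, 262.49], [11.32, 116.49], [-174.64, 174.64]. Speed limits (degrees/s): [159.86, 159.86, 180, 180, 180, 180, 180].

INTERFACE

Orientations are given as a 3x3 rotation matrix whose columns are the frame's x, y, z axes.
In Python, from bench import env gives the robot as it stands. Calls block until the motion is done:
- env.goto(position, orientation): joint-space move of the TCP to a pose.
- env.servo_line(position, rot=None, vel=0.15, max_force=None): straight line of the TCP; rot=None keeps the orientation; vel is the mean speed in m/s. With max_force (N) it stops when the force on the tool has changed by that much, and returns True; else False.
- env.set_joints(angles): joint-space move.
- env.set_gripper(opening, newtons=None): finger opening in m; newtons is the grip in N (None keeps the last); returns when the fingers have stopped.
- env.wait(seconds).
- env.inverse_kinematics(position, orientation): joint angles nearest the present ones, or None.
- env.get_obs(): the state.
- env.read_camera(name): name is "scene" or "side" or "wrist"; returns a dict with "frame" (420x560x3 uint8, blue, green, red), "fx", "fy", "cx", "cy" (pixels), "world_from_camera" (4x4, takes a point from camera to world coordinates). Camera axes: x right, y down, z forward; pixel columns grow to the right and rows downward; lengths in m; the calibration is good to about 2 mm. The wrist camera is an equidistant fisheye: a pixel r from the principal point sees the ray r / f radians off the axis. A picture is of the moment at which its call begins. There is no depth.
A pose or a line that the arm cannot do raises env.IKError and nothing moves.
- env.finish_job(): hands the job in, once; it reports no verdict.
The state is a dict: "time": time; "joint_pos": joint angles; "qd": joint speeds; "joint_efforts": joint torques, N m; "tool_pos": TCP position; "orientation": TCP orientation; "contact_force": force on the tool from outside, world axes, zero at the start; "ft_torque": the same for the moment, N m; "gripper_width": finger opening in m.
Only numpy, scipy, OpenCV 4.12 (cv2) and the standard library are available. Lean on these libraries where they do the work, as an engineer would, in place of code of your own. Each camera call takes 0.05 s, during which the arm holds its last target.

TASK

Lay each of the four loose pieces (the nickel F-sharp key, the brass stack key, the black spring gauge and the ivory tone hole leveler) flat on the cork pad that bears its outline, covering the outline and pointing the same way, and let go of it. Do not shift or knock over the oil bottle, and do not swing the magnifier.

Things in the scene. Friction and masses are not known exactly. Their poses are not given: they have to be found in the camera images.
- fsharp_key: Loose nickel F-sharp key, 50 g, lying flat. Along x (mm): round cup, centre -22, 24 across, 6 high; saddle bar -20 to 25, 11 wide, 18 high (grip it across y, above the cup); 8 mm tube to 62, with a flat touch piece (x 36 to 64, y 4 to 22, 6 high) on its +y side only. Origin: on the underside below the grip, within 8 mm of the centre of mass; z up.
- stack_key: Loose brass stack key, 70 g, T-shaped, lying flat. Along x (mm): round cup, centre -18, 34 across, 6 high; arm -20 to 25, 10 wide, 18 high (grip it across y, above the cup), then 8 high; at 60 a cross tube, 9 thick, 54 long along y. Origin: on the underside below the grip, within 8 mm of the centre of mass; z up.
- spring_gauge: Loose black steel spring gauge, 90 g, lying flat. Along x (mm): rectangular case -32 to 22, 30 wide in y, 16 high (grip it across y), with a small round white dial on top; then a 6 mm feeler rod, 8 above the underside, to 65. Origin: on the underside below the grip, within 8 mm of the centre of mass; z up.
- leveler: Loose ivory-toned plastic tone hole leveler, 60 g, lying flat. Along x (mm): disc, centre -7, 56 across, 8 high; over and beyond it a handle bar -18 to 65, 14 wide in y, from 7 to 22 above the underside (grip it across y, above the disc). Origin: on the underside below the grip, within 8 mm of the centre of mass; z up.
- fsharp_pad: Fixed cork pad, 124 (x) x 76 (y) x 6 mm, with a flat black outline on top (no recess, 3 mm larger all round than the part): small round cup, bar, and a touch piece on the +y side of the +x end. Origin: centre of the pad's underside, z up. The F-sharp key lies right when its origin is at x = -15 mm, y = 0, z = 6 mm (the pad's top) in this frame, its x and y axes along the pad's.
- stack_pad: Fixed cork pad, 124 (x) x 76 (y) x 6 mm, with a flat black outline on top (no recess, 3 mm larger all round than the part): larger round cup, bar, and a cross bar (T) at the +x end. Origin: centre of the pad's underside, z up. The stack key lies right when its origin is at x = -15 mm, y = 0, z = 6 mm (the pad's top) in this frame, its x and y axes along the pad's.
- gauge_pad: Fixed cork pad, 124 (x) x 76 (y) x 6 mm, with a flat black outline on top (no recess, 3 mm larger all round than the part): rectangle with a thin rod out of its +x end. Origin: centre of the pad's underside, z up. The spring gauge lies right when its origin is at x = -15 mm, y = 0, z = 6 mm (the pad's top) in this frame, its x and y axes along the pad's.
- leveler_pad: Fixed cork pad, 124 (x) x 76 (y) x 6 mm, with a flat black outline on top (no recess, 3 mm larger all round than the part): large disc with a plain bar out of its +x side. Origin: centre of the pad's underside, z up. The leveler lies right when its origin is at x = -15 mm, y = 0, z = 6 mm (the pad's top) in this frame, its x and y axes along the pad's.
- oil_bottle: Bystander: loose amber glass oil bottle with black cap, 40 mm across, 85 mm high, standing to the left of the work. Origin at the centre of its underside. Not to be shifted or knocked over.
- magnifier_lens (a point): Bystander: centre of the lens (72 mm across, 12 mm thick, about 178 mm above the bench) of a swing-arm magnifier standing to the right of the work. Its arm turns easily about a chrome post 100 mm from this point, on a 90 mm round foot; the post lies on this frame's +y side of the lens. Not to be swung.
There are look-alikes about, which are no part of the job. What is shaped like the fsharp_key but blue or turquoise is not meant.

How it is judged (in metres and radians):
At the end, for the whole second after the job is handed in: Each of the four pieces lies at rest and flat on the pad with its own outline: its origin within 12 mm along and across of its place on the outline, its long axis within 0.21 rad of the outline's and pointing the same way, its underside on the pad's top (within 3 to 4 mm), all released (x of fsharp_key in the frame of fsharp_pad between -0.027 and -0.003 m and y of fsharp_key in the frame of fsharp_pad between -0.012 and 0.012 m and z of fsharp_key in the frame of fsharp_pad between 0.003 and 0.01 m and x of fsharp_pad in the frame of fsharp_key above 0 m and angle between the x axis of fsharp_key and the x axis of fsharp_pad, either way round below 0.21 rad and angle between each of fsharp_key, stack_key, spring_gauge, leveler's own z axis and vertical below 0.1 rad and linear speed of each of fsharp_key, stack_key, spring_gauge, leveler below 0.02 m/s and angular speed of each of fsharp_key, stack_key, spring_gauge, leveler below 0.2 rad/s and x of stack_key in the frame of stack_pad between -0.027 and -0.003 m and y of stack_key in the frame of stack_pad between -0.012 and 0.012 m and z of stack_key in the frame of stack_pad between 0.003 and 0.01 m and x of stack_pad in the frame of stack_key above 0 m and angle between the x axis of stack_key and the x axis of stack_pad, either way round below 0.21 rad and x of spring_gauge in the frame of gauge_pad between -0.027 and -0.003 m and y of spring_gauge in the frame of gauge_pad between -0.012 and 0.012 m and z of spring_gauge in the frame of gauge_pad between 0.003 and 0.01 m and x of gauge_pad in the frame of spring_gauge above 0 m and angle between the x axis of spring_gauge and the x axis of gauge_pad, either way round below 0.21 rad and x of leveler in the frame of leveler_pad between -0.027 and -0.003 m and y of leveler in the frame of leveler_pad between -0.012 and 0.012 m and z of leveler in the frame of leveler_pad between 0.003 and 0.01 m and x of leveler_pad in the frame of leveler above 0 m and angle between the x axis of leveler and the x axis of leveler_pad, either way round below 0.21 rad); the robot touches nothing.
It fails at once if the oil bottle is shifted more than 20 mm or tipped (distance of oil_bottle from where it was at the start of the episode above 0.02 m or angle between oil_bottle's own z axis and vertical above 0.3 rad).
It fails at once if the magnifier is swung more than 25 mm at the lens (distance of magnifier_lens from where it was at the start of the episode above 0.025 m).
It also fails if it takes over 96 s, if anything falls off the work surface, if the arm or the gripper's body presses on something with over 40 N, if the wrist force passes 120 N, or if a joint passes its speed limit or range.

## Working session

There is one attempt and no reset: what is moved stays moved. The work goes in short steps, each a Python script; the robot and the scene stay as the last script left them, time stands still between calls to the robot, and variables do not carry over. Pictures are saved under pics/ and viewed, and the job is handed in when it is done.

```bash
ls; mkdir -p pics; python3 - <<'E'
from bench import env
import cv2,numpy as np
for n in("scene","side","wrist"):
    c=env.read_camera(n); cv2.imwrite(f"pics/a_{n}.png",c["frame"]); print(n,c["fx"],c["fy"],c["cx"],c["cy"]);print(np.round(c["world_from_camera"],3))
o=env.get_obs();print(o["time"],o["tool_pos"],o["gripper_width"]);print(np.round(o["orientation"],3))
E
```

```text
pics
scene 386.7868598146269 386.7868598146269 280.28216694822146 206.391489570825
[[-0.623  0.553 -0.553  1.181]
 [ 0.782  0.459 -0.422  0.432]
 [ 0.02  -0.696 -0.718  0.983]
 [ 0.     0.     0.     1.   ]]
side 537.1163705495285 537.1163705495285 287.6068948940993 216.3883441584445
[[-8.810e-01 -2.430e-01  4.050e-01 -1.000e-03]
 [-4.730e-01  4.660e-01 -7.480e-01  1.024e+00]
 [-6.000e-03 -8.510e-01 -5.250e-01  8.880e-01]
 [ 0.000e+00  0.000e+00  0.000e+00  1.000e+00]]
wrist 325.19226210127806 325.19226210127806 276.34027067511244 206.5655375275424
[[ 1.     0.001 -0.002  0.55 ]
 [ 0.001 -0.954 -0.3    0.076]
 [-0.002  0.3   -0.954  0.372]
 [ 0.     0.     0.     1.   ]]
0.15 [5.49457872e-01 1.94699457e-05 2.21791518e-01] 0.08547660381395841
[[-0.     1.    -0.002]
 [ 1.     0.    -0.   ]
 [-0.    -0.002 -1.   ]]
```

View pics/a_scene.png

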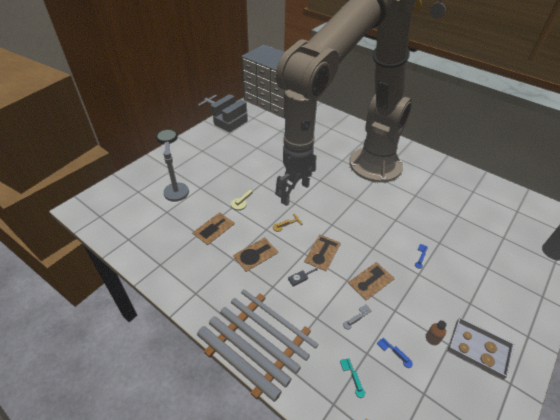

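View pics/a_side.png

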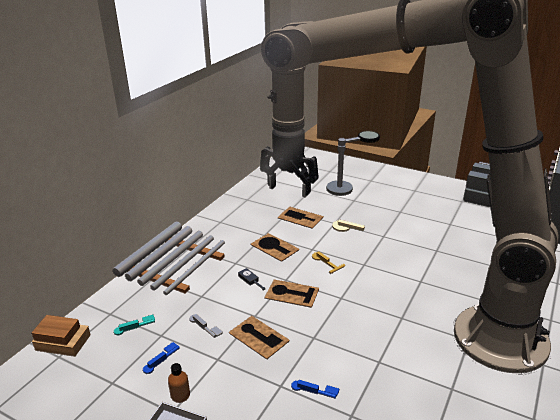

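View pics/a_wrist.png

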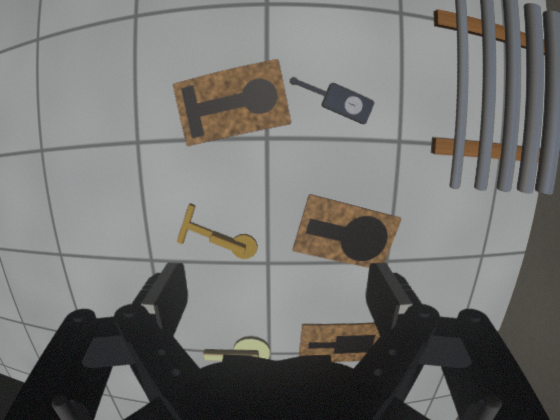

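```bash
cat > h.py <<'E'
from bench import env
import cv2,numpy as np
def cam(n):
    c=env.read_camera(n); c["name"]=n; return c
def ray(c,u,v):
    x=(u-c["cx"])/c["fx"]; y=(v-c["cy"])/c["fy"]
    if c["name"]=="wrist":
        r=np.hypot(x,y); s=np.sin(r)/r if r>1e-9 else 1
        d=np.array([x*s,y*s,np.cos(r)])
    else: d=np.array([x,y,1.])
    T=np.array(c["world_from_camera"]); d=T[:3,:3]@d
    return T[:3,3],d/np.linalg.norm(d)
def onplane(c,u,v,z):
    o,d=ray(c,u,v); return (o+d*(z-o[2])/d[2])
def tri(c1,p1,c2,p2):
    o1,d1=ray(c1,*p1);o2,d2=ray(c2,*p2)
    A=np.stack([d1,-d2],1); s=np.linalg.lstsq(A,o2-o1,rcond=None)[0]
    a=o1+s[0]*d1;b=o2+s[1]*d2
    return (a+b)/2,np.linalg.norm(a-b)
def R(yaw): # tool down, jaws open along y-tool; yaw = world direction of tool x
    c,s=np.cos(yaw),np.sin(yaw)
    return np.array([[c,s,0],[s,-c,0],[0,0,-1.]])
def topview(c,z,x0,x1,y0,y1,mm=1.0):
    """rectify image onto plane z; image up=+x world, left=+y"""
    H=int((x1-x0)*1000/mm);W=int((y1-y0)*1000/mm)
    jj,ii=np.meshgrid(np.arange(W),np.arange(H))
    X=x1-ii*mm/1000; Y=y1-jj*mm/1000
    T=np.linalg.inv(np.array(c["world_from_camera"]))
    P=np.stack([X,Y,np.full_like(X,z)],-1)@T[:3,:3].T+T[:3,3]
    if c["name"]=="wrist":
        rho=np.hypot(P[...,0],P[...,1]); th=np.arctan2(rho,P[...,2]); k=th/np.maximum(rho,1e-9)
    else: k=1/P[...,2]
    return cv2.remap(c["frame"],(c["fx"]*P[...,0]*k+c["cx"]).astype(np.float32),(c["fy"]*P[...,1]*k+c["cy"]).astype(np.float32),cv2.INTER_LINEAR)
E
python3 - <<'E'
from h import *
s=cam("scene");d=cam("side")
def p(n,a,b): r,e=tri(s,a,d,b); print(n,np.round(r,3),round(e,4))
p("lens",(167,136),(369,136));p("post foot",(176,191),(340,187));p("bottle cap",(442,325),(178,369));p("bottle base",(434,341),(180,397))
p("nickel",(357,317),(205,325));p("gauge",(298,278),(250,279));p("level",(242,200),(345,226));p("stack",(287,223),(326,262))
p("fpad",(372,280),(259,337));p("spad",(322,251),(292,292));p("lpad",(256,254),(274,246));p("gpad",(213,229),(300,216))
p("teal",(353,378),(135,325));p("blue",(395,352),(160,357));p("blue2",(421,256),(315,388));p('rack',(262,385),(118,270));p('rack2',(245,295),(180,226))
a=cv2.resize(s["frame"][240:400,280:480],None,fx=3,fy=3); cv2.imwrite("pics/b_crop.png",a)
E
```

```text
lens [ 0.547 -0.556  0.179] 0.0
post foot [ 0.61  -0.481  0.007] 0.0005
bottle cap [0.547 0.475 0.076] 0.0039
bottle base [ 0.549  0.48  -0.003] 0.0049
nickel [0.624 0.286 0.003] 0.0011
gauge [ 0.624  0.082 -0.001] 0.001
level [ 0.496 -0.261  0.011] 0.0049
stack [ 0.474 -0.076  0.004] 0.0028
fpad [0.49  0.259 0.002] 0.0004
spad [0.497 0.083 0.004] 0.0015
lpad [ 0.638 -0.072  0.004] 0.001
gpad [ 0.649 -0.254  0.002] 0.0044
teal [0.772 0.362 0.001] 0.0021
blue [0.65  0.415 0.005] 0.0021
blue2 [0.312 0.335 0.004] 0.0027
rack [0.94  0.217 0.019] 0.0306
rack2 [0.829 0.071 0.116] 0.0431
```

View pics/b_crop.png

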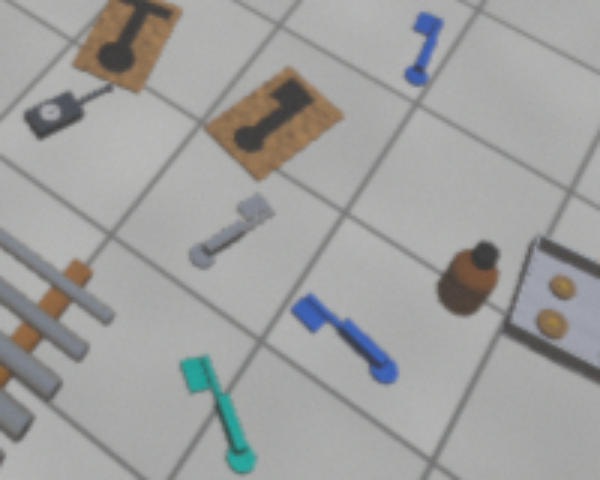

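The loose F-sharp-like pieces in the scene picture are nickel grey (357,317), teal (353,378), blue (395,352) and blue (421,256). The grey one is the nickel key because the others are the excluded colours, and the crop confirms this. Next I'll take wrist views from above for accurate poses.

```bash
python3 - <<'E'
from h import *
import pickle
C={}
R0=R(np.pi/2)
for n,y in(("L",.2),("R",-.17)):
    env.goto([.55,y,.26],R0); C[n]=cam("wrist"); 
o=env.get_obs();print(o["time"],o["tool_pos"])
pickle.dump(C,open("C.pkl","wb"))
cv2.imwrite("pics/c_L.png",topview(C["L"],.006,.35,.80,-.05,.45,.75))
cv2.imwrite("pics/c_R.png",topview(C["R"],.006,.35,.80,-.42,.13,.75))
E
```

```text
2.5583 [ 0.55067576 -0.1675994   0.25994182]
```

View pics/c_L.png

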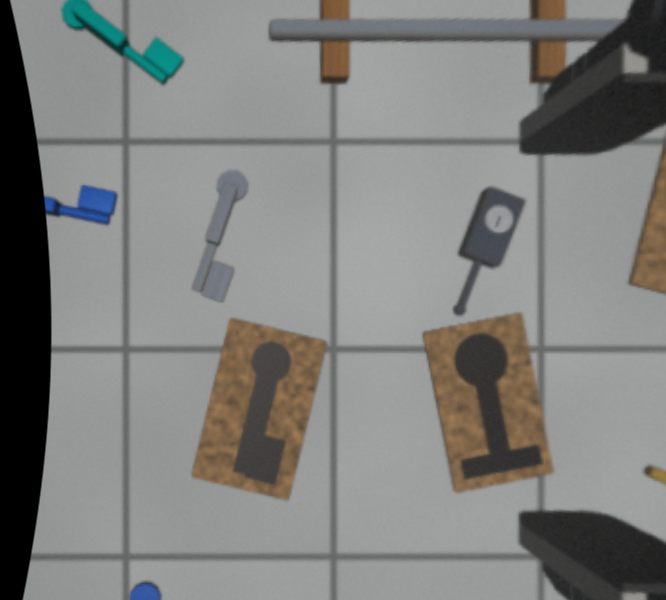

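View pics/c_R.png

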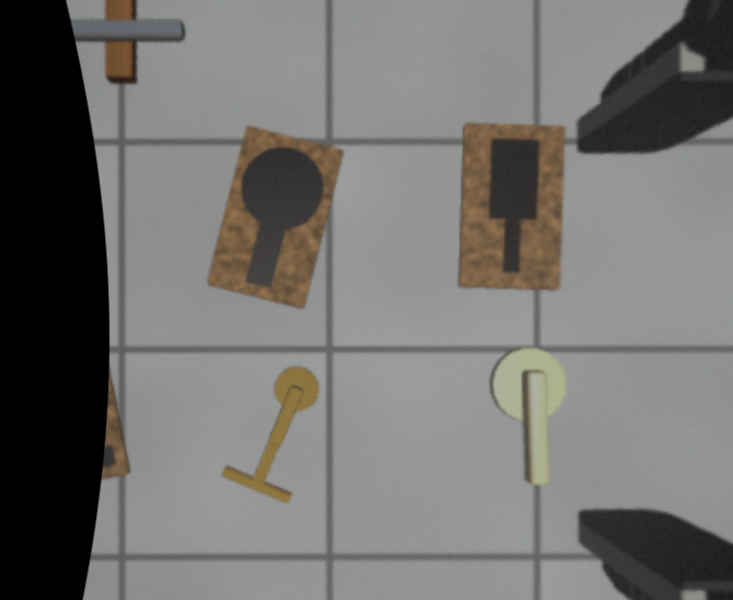

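```bash
cat > meas.py <<'E'
from h import *
MM=.5
def big(m,n=1):
    cs,_=cv2.findContours(m,cv2.RETR_EXTERNAL,cv2.CHAIN_APPROX_NONE)
    return sorted(cs,key=cv2.contourArea,reverse=True)[:n]
def ell(d): k=int(round(d/MM)); return cv2.getStructuringElement(cv2.MORPH_ELLIPSE,(k,k))
class V:
    def __init__(s,c,cx,cy,z,h=.085):
        s.x1=cx+h; s.y1=cy+h; s.im=topview(c,z,cx-h,cx+h,cy-h,cy+h,MM); s.hsv=cv2.cvtColor(s.im,cv2.COLOR_BGR2HSV).astype(int)
    def w(s,p): return np.array([s.x1-p[1]*MM/1000,s.y1-p[0]*MM/1000])
def cen(c):
    m=cv2.moments(c); return m["m10"]/m["m00"],m["m01"]/m["m00"]
def u8(b): return (b*255).astype(np.uint8)
def keep(m,cmask=None):
    o=np.zeros_like(m); cv2.drawContours(o,big(m),-1,255,-1); return o
def pad(c,cx,cy):
    v=V(c,cx,cy,.006); H,S,Vv=v.hsv[...,0],v.hsv[...,1],v.hsv[...,2]
    m=u8(((S>70)&(H<25)&(Vv>50))|(Vv<70))
    m=keep(cv2.morphologyEx(cv2.morphologyEx(m,cv2.MORPH_CLOSE,ell(4)),cv2.MORPH_OPEN,ell(8)))
    r=cv2.minAreaRect(big(m)[0]); b=[v.w(p) for p in cv2.boxPoints(r)]
    e1=b[1]-b[0];e2=b[2]-b[1]; e=e1 if np.hypot(*e1)>np.hypot(*e2) else e2
    return v.w(r[0]),np.arctan2(e[1],e[0]),np.array(r[1])*MM,v,m
E
python3 - <<'E'
from meas import *
import pickle
C=pickle.load(open("C.pkl","rb"));L,Rr=C["L"],C["R"]
P={}; show=[]
for n,c,cx,cy in(("f",L,.49,.259),("s",L,.497,.083),("l",Rr,.638,-.072),("g",Rr,.649,-.254)):
    ce,a,sz,v,m=pad(c,cx,cy)
    if np.cos(a)>0:a+=np.pi   # all outlines point towards -x world (seen in pictures)
    P[n+"pad"]=(ce,a%(2*np.pi)); print(n,"pad",ce.round(4),np.degrees(a)%360,sz); show.append(cv2.addWeighted(v.im,.7,cv2.cvtColor(m,cv2.COLOR_GRAY2BGR),.3,0))
def put(n,o,a): P[n]=(o,a%(2*np.pi)); print(n,o.round(4),(np.degrees(a)%360).round(1))
def ab(n,pa,pb,la,lb):
    la,lb=np.array(la),np.array(lb);w=pb-pa;l=lb-la
    a=np.arctan2(w[1],w[0])-np.arctan2(l[1],l[0]); print(n,"len",np.hypot(*w).round(4),np.hypot(*l))
    r=np.array([[np.cos(a),-np.sin(a)],[np.sin(a),np.cos(a)]]); put(n,(pa+pb)/2-r@((la+lb)/2),a)
# nickel
v=V(L,.628,.286,.006,.065); m=u8(v.hsv[...,2]<np.median(v.hsv[...,2])-22); m=keep(cv2.morphologyEx(m,cv2.MORPH_OPEN,ell(4)))
o=cv2.morphologyEx(m,cv2.MORPH_OPEN,ell(19)); k=sorted(big(o,2),key=lambda c:cen(c)[1]); print([cv2.contourArea(x)*MM*MM for x in k])
ab("f",v.w(cen(k[0])),v.w(cen(k[1])),(-.022,0),(.050,.009)); show.append(cv2.addWeighted(v.im,.6,cv2.merge([m*0,m,o]),.4,0))
# stack
v=V(Rr,.472,-.076,.007); m=keep(u8((v.hsv[...,1]>100)&(v.hsv[...,2]>60)))
o=cv2.morphologyEx(m,cv2.MORPH_OPEN,ell(24)); k=big(o)[0]
t=cv2.subtract(m,cv2.dilate(o,ell(6))); th=v.w(cen(k))
ys,xs=np.nonzero(t); W=np.stack([v.x1-ys*MM/1000,v.y1-xs*MM/1000],1); d=np.hypot(*(W-th).T)
# bar is within 71 mm of cup; cross tube = pixels left by opening with the arm's band removed
far=u8((t>0)); q=np.zeros_like(far); q[ys[d>.068],xs[d>.068]]=255
r=cv2.minAreaRect(np.vstack(big(q,3))); print("cup area",cv2.contourArea(k)*MM*MM,"cross",np.array(r[1])*MM)
ab("s",th,v.w(r[0]),(-.018,0),(.060,0)); show.append(cv2.addWeighted(v.im,.6,cv2.merge([q,m,o]),.4,0))
# gauge
v=V(L,.627,.085,.016); m=u8(v.hsv[...,2]<95); m=keep(cv2.morphologyEx(cv2.morphologyEx(m,cv2.MORPH_CLOSE,ell(6)),cv2.MORPH_OPEN,ell(3)))
m0=m;o=cv2.morphologyEx(m,cv2.MORPH_OPEN,ell(16)); k=big(o)[0]; r=cv2.minAreaRect(k); print("case",np.array(r[1])*MM)
b=[v.w(p) for p in cv2.boxPoints(r)];e1=b[1]-b[0];e2=b[2]-b[1]; e=e1 if np.hypot(*e1)>np.hypot(*e2) else e2; a=np.arctan2(e[1],e[0]); a+= np.pi*(np.cos(a)>0)
put("g",v.w(r[0])+.005*np.array([np.cos(a),np.sin(a)]),a); show.append(cv2.addWeighted(v.im,.6,cv2.merge([m*0,m0,o]),.4,0))
# leveler
def lm(z):
    v=V(Rr,.496,-.261,z); return v,keep(u8((v.hsv[...,1]>38)&(v.hsv[...,2]>90)))
v,m=lm(.008); o=cv2.morphologyEx(m,cv2.MORPH_OPEN,ell(36)); k=big(o)[0]; print("disc",cv2.contourArea(k)*MM*MM,np.pi*28**2)
A=v.w(cen(k)); show.append(cv2.addWeighted(v.im,.6,cv2.merge([m*0,m,o]),.4,0))
v,m=lm(.022); o=cv2.morphologyEx(m,cv2.MORPH_OPEN,ell(36)); h=cv2.subtract(m,cv2.dilate(o,ell(6))); r=cv2.minAreaRect(big(h)[0])
b=sorted([v.w(p) for p in cv2.boxPoints(r)],key=lambda p:p[0]); B=(b[0]+b[1])/2; print("handle",np.array(r[1])*MM)
ab("l",A,B,(-.007,0),(.065,0)); 
pickle.dump(P,open("P.pkl","wb"))
show=[cv2.resize(x,(200,200)) for x in show]+[]
cv2.imwrite("pics/d.png",np.vstack([np.hstack(show[:4]),np.hstack(show[4:8])]))
E
```

```text
f pad [0.4931 0.2555] 166.40515 [ 74.84580231 122.32046509]
s pad [0.4982 0.0834] 191.47763 [122.32123566  75.32588959]
l pad [ 0.6372 -0.0767] 165.74997 [ 75.32307434 122.63076782]
g pad [ 0.6448 -0.2545] 178.29863 [ 75.04117584 122.54498291]
[386.0, 455.5]
f len 0.0699 0.07256031973468695
f [0.6405 0.2833] 158.8
cup area 747.375 cross [52.70642853 13.23985577]
s len 0.0746 0.078
s [ 0.4935 -0.0859] 157.5
case [32. 64.]
g [0.696  0.0275] 270.0Traceback (most recent call last):
  File "<stdin>", line 35, in <module>
IndexError: list index out of range
```

```bash
cat > m2.py <<'E'
from meas import *
import pickle
def put(P,n,o,a): P[n]=(o,a%(2*np.pi)); print(n,o.round(4),(np.degrees(a)%360).round(1))
def ab(P,n,pa,pb,la,lb):
    la,lb=np.array(la),np.array(lb);w=pb-pa;l=lb-la
    a=np.arctan2(w[1],w[0])-np.arctan2(l[1],l[0]); print(n,"len",np.hypot(*w).round(4),np.hypot(*l).round(4))
    r=np.array([[np.cos(a),-np.sin(a)],[np.sin(a),np.cos(a)]]); put(P,n,(pa+pb)/2-r@((la+lb)/2),a)
def nickel(P,L,show,c=(.628,.286)):
    v=V(L,*c,.006,.065); m=u8(v.hsv[...,2]<np.median(v.hsv[...,2])-18); m=keep(cv2.morphologyEx(m,cv2.MORPH_OPEN,ell(4)))
    o=cv2.morphologyEx(m,cv2.MORPH_OPEN,ell(19)); k=sorted(big(o,2),key=lambda c:cen(c)[1]); print([cv2.contourArea(x)*MM*MM for x in k])
    show.append(cv2.addWeighted(v.im,.6,cv2.merge([m*0,m,o]),.4,0)); ab(P,"f",v.w(cen(k[0])),v.w(cen(k[1])),(-.022,0),(.050,.009))
def stack(P,Rr,show,c=(.472,-.076)):
    v=V(Rr,*c,.007); m=keep(u8((v.hsv[...,1]>100)&(v.hsv[...,2]>60)))
    o=cv2.morphologyEx(m,cv2.MORPH_OPEN,ell(24)); k=big(o)[0]
    t=cv2.subtract(m,cv2.dilate(o,ell(6))); th=v.w(cen(k))
    ys,xs=np.nonzero(t); W=np.stack([v.x1-ys*MM/1000,v.y1-xs*MM/1000],1); d=np.hypot(*(W-th).T)
    q=np.zeros_like(t); q[ys[d>.068],xs[d>.068]]=255
    r=cv2.minAreaRect(np.vstack(big(q,3))); print("cup area",cv2.contourArea(k)*MM*MM,"cross",np.array(r[1])*MM)
    show.append(cv2.addWeighted(v.im,.6,cv2.merge([q,m,o]),.4,0)); ab(P,"s",th,v.w(r[0]),(-.018,0),(.060,0))
def gauge(P,L,show,c=(.627,.085)):
    v=V(L,*c,.016,.055); m=u8(v.hsv[...,2]<95); m=keep(cv2.morphologyEx(cv2.morphologyEx(m,cv2.MORPH_CLOSE,ell(6)),cv2.MORPH_OPEN,ell(3)))
    o=cv2.morphologyEx(m,cv2.MORPH_OPEN,ell(16)); k=big(o)[0]; r=cv2.minAreaRect(k); print("case",np.array(r[1])*MM)
    show.append(cv2.addWeighted(v.im,.6,cv2.merge([m*0,m,o]),.4,0))
    b=[v.w(p) for p in cv2.boxPoints(r)];e1=b[1]-b[0];e2=b[2]-b[1]; e=e1 if np.hypot(*e1)>np.hypot(*e2) else e2; a=np.arctan2(e[1],e[0]); a+= np.pi*(np.cos(a)>0)
    put(P,"g",v.w(r[0])+.005*np.array([np.cos(a),np.sin(a)]),a)
def leveler(P,Rr,show,c=(.496,-.261)):
    def lm(z):
        v=V(Rr,*c,z); return v,keep(u8((v.hsv[...,1]>32)&(v.hsv[...,2]>90)&(v.hsv[...,0]>15)&(v.hsv[...,0]<45)))
    v,m=lm(.008); show.append(cv2.addWeighted(v.im,.6,cv2.merge([m*0,m,m*0]),.4,0))
    o=cv2.morphologyEx(m,cv2.MORPH_OPEN,ell(36)); k=big(o)[0]; print("disc",cv2.contourArea(k)*MM*MM,np.pi*28**2)
    A=v.w(cen(k)); 
    v,m=lm(.022); o=cv2.morphologyEx(m,cv2.MORPH_OPEN,ell(36)); h=cv2.subtract(m,cv2.dilate(o,ell(6))); r=cv2.minAreaRect(big(h)[0])
    b=sorted([v.w(p) for p in cv2.boxPoints(r)],key=lambda p:p[0]); B=(b[0]+b[1])/2; print("handle",np.array(r[1])*MM)
    ab(P,"l",A,B,(-.007,0),(.065,0))
E
python3 - <<'E'
from m2 import *
import traceback
C=pickle.load(open("C.pkl","rb"));L,Rr=C["L"],C["R"]
P={}; show=[]
for n,c,cx,cy in(("f",L,.49,.259),("s",L,.497,.083),("l",Rr,.638,-.072),("g",Rr,.649,-.254)):
    ce,a,sz,v,m=pad(c,cx,cy)
    if np.cos(a)>0:a+=np.pi
    P[n+"pad"]=(ce,a%(2*np.pi)); show.append(cv2.addWeighted(v.im,.7,cv2.cvtColor(m,cv2.COLOR_GRAY2BGR),.3,0))
for f,c in((nickel,L),(stack,Rr),(gauge,L),(leveler,Rr)):
    try:f(P,c,show)
    except Exception: traceback.print_exc(limit=1)
pickle.dump(P,open("P.pkl","wb"))
show=[cv2.resize(x,(200,200)) for x in show]
cv2.imwrite("pics/d.png",np.vstack([np.hstack(show[:4]),np.hstack(show[4:8])]))
E
```

```text
[417.375, 642.625]
f len 0.0708 0.0726
f [0.6399 0.2827] 161.1
cup area 747.375 cross [52.70642853 13.23985577]
s len 0.0746 0.078
s [ 0.4935 -0.0859] 157.5
case [32.61274719 27.54227448]
g [0.6105 0.0879] 237.4Traceback (most recent call last):
  File "<stdin>", line 10, in <module>
IndexError: list index out of range
```

View pics/d.png

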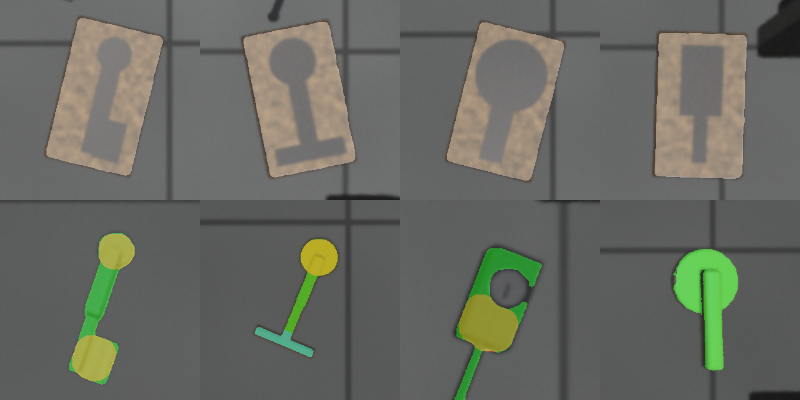

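```bash
sed -i 's/MORPH_CLOSE,ell(6)),cv2.MORPH_OPEN,ell(3)/MORPH_CLOSE,ell(20)),cv2.MORPH_OPEN,ell(3)/; s/return v,keep(u8(\(.*\)))$/return v,keep(cv2.morphologyEx(u8(\1),cv2.MORPH_CLOSE,ell(10)))/' m2.py
python3 - <<'E'
from m2 import *
C=pickle.load(open("C.pkl","rb"));L,Rr=C["L"],C["R"];P=pickle.load(open("P.pkl","rb"));show=[]
gauge(P,L,show);leveler(P,Rr,show)
pickle.dump(P,open("P.pkl","wb"))
for k in P: print(k,P[k][0].round(4),np.degrees(P[k][1]).round(1))
# overlay predicted origin + axis on views
for n,c,z in(("L",L,.012),("R",Rr,.012)):
    y1=.45 if n=="L" else .13; im=topview(c,z,.35,.8,y1-.55,y1,.75)
    for k,(o,a) in P.items():
        u=np.array([np.cos(a),np.sin(a)]); 
        if "pad" in k: o=o-.015*u
        px=lambda w:(int((y1-w[1])/.00075),int((.8-w[0])/.00075))
        cv2.line(im,px(o-.034*u),px(o+.065*u),(0,0,255),1); cv2.circle(im,px(o),4,(0,255,0),1)
    cv2.imwrite(f"pics/e_{n}.png",im)
E
```

```text
case [31.1968174  31.75390244]
g [0.608  0.0942] 158.2
disc 2357.25 2463.0086404143976
handle [44.96886826 15.09321594]
l len 0.0708 0.072
l [ 0.5053 -0.266 ] 181.0
fpad [0.4931 0.2555] 166.4
spad [0.4982 0.0834] 191.5
lpad [ 0.6372 -0.0767] 165.7
gpad [ 0.6448 -0.2545] 178.3
f [0.6399 0.2827] 161.1
s [ 0.4935 -0.0859] 157.5
g [0.608  0.0942] 158.2
l [ 0.5053 -0.266 ] 181.0
```

View pics/e_L.png

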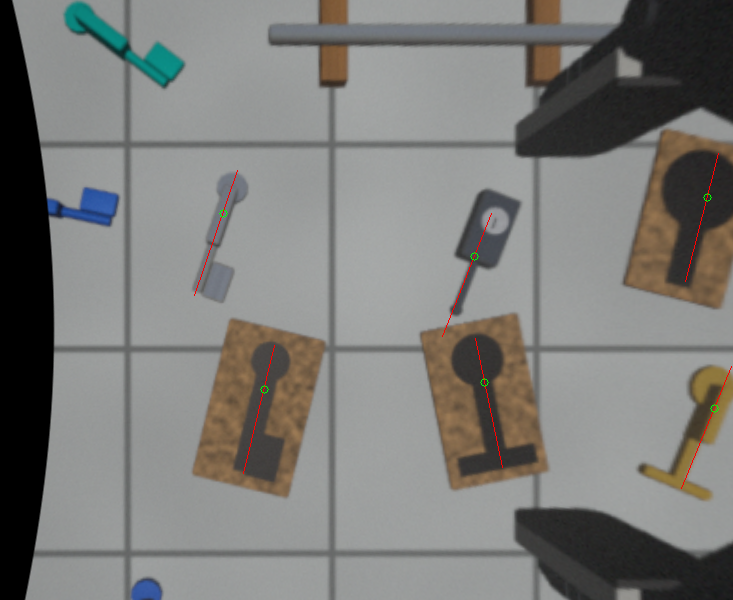

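View pics/e_R.png

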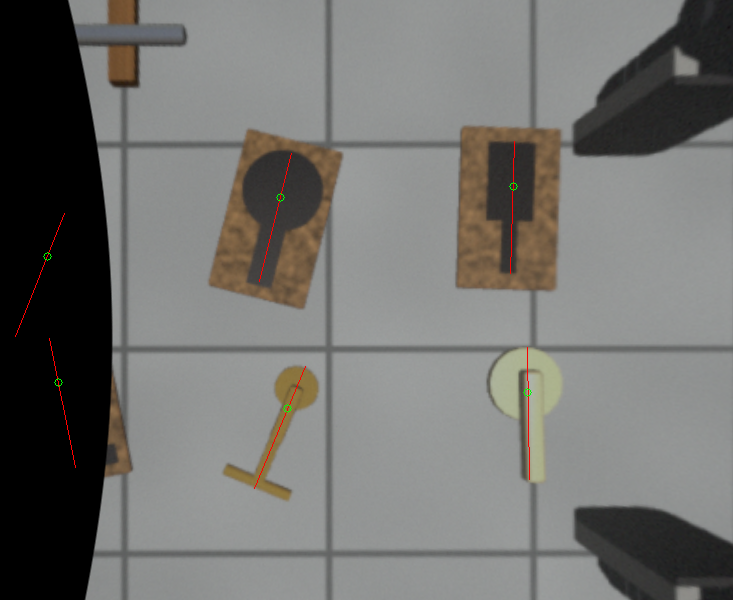

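```bash
sed -i 's/o=cv2.morphologyEx(m,cv2.MORPH_OPEN,ell(16)); k=big(o)\[0\]; r=cv2.minAreaRect(k); print("case"/o=cv2.morphologyEx(m,cv2.MORPH_OPEN,ell(8)); k=cv2.convexHull(np.vstack([q for q in big(o,3) if cv2.contourArea(q)*MM*MM>60])); r=cv2.minAreaRect(k); print("case"/' m2.py
python3 - <<'E'
from m2 import *
C=pickle.load(open("C.pkl","rb"));L=C["L"];P=pickle.load(open("P.pkl","rb"));show=[]
gauge(P,L,show)
pickle.dump(P,open("P.pkl","wb")); im=show[0];o,a=P["g"]
px=lambda w:(int((.085+.055-w[1])/.0005),int((.627+.055-w[0])/.0005));u=np.array([np.cos(a),np.sin(a)])
cv2.line(im,px(o-.034*u),px(o+.065*u),(0,0,255),1); cv2.circle(im,px(o),4,(255,255,0),1)
cv2.imwrite("pics/f.png",im)
E
cat > pp.py <<'E'
from h import *
import pickle
def d(a):return np.array([np.cos(a),np.sin(a)])
def go_yaw(xy,a,pref=None):
    out=[]
    for k in(0,np.pi):
        q=env.inverse_kinematics([*xy,.12],R(a+k))
        if q is not None: out.append((abs(np.array(q)[6]),k))
    return out
def grasp_place(part,padn,tz,width,force=40,lift=.13,openw=.06):
    P=pickle.load(open("P.pkl","rb")); o,a=P[part]; pc,pa=P[padn]
    t=pc-.015*d(pa)
    ka,kb=dict((k,j) for j,k in go_yaw(o,a)),dict((k,j) for j,k in go_yaw(t,pa))
    print("yaw options",ka,kb)
    k=min((x for x in ka if x in kb),key=lambda x:max(ka[x],kb[x]))
    env.set_gripper(openw)
    env.goto([*o,lift],R(a+k))
    r=env.servo_line([*o,tz],vel=.12,max_force=15); print("down contact",r)
    if r: return False
    env.set_gripper(0.0,force); w=env.get_obs()["gripper_width"]; print("width",w)
    if abs(w-width)>.005: return False
    env.servo_line([*o,lift],vel=.2)
    w=env.get_obs()["gripper_width"]; print("lifted width",w)
    if abs(w-width)>.005: return False
    env.goto([*t,lift],R(pa+k))
    env.servo_line([*t,tz+.012],vel=.2)
    r=env.servo_line([*t,tz+.0055],vel=.04,max_force=5); p=env.get_obs()["tool_pos"]; print("placed contact",r,p.round(4),"want",t.round(4),tz+.0065)
    env.set_gripper(w+.025); env.servo_line([*t,lift],vel=.2)
    print("t",env.get_obs()["time"]); return True
E
```

```text
case [31.40023041 60.87732697]
g [0.6198 0.0893] 158.9
```

View pics/f.png

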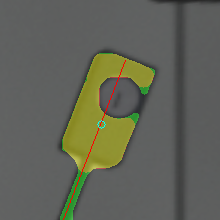

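```bash
python3 - <<'E'
from pp import *
grasp_place("l","lpad",.0255,.014)
c=cam("wrist"); cv2.imwrite("pics/g.png",topview(c,.012,.5,.75,-.2,.05,.5))
E
```

```text
yaw options {0: np.float64(113.85557017703938), 3.141592653589793: np.float64(54.74688488154633)} {0: np.float64(76.97319078128243), 3.141592653589793: np.float64(90.02031892759778)}
down contact False
width -2.4745856984156457e-05
```

View pics/g.png

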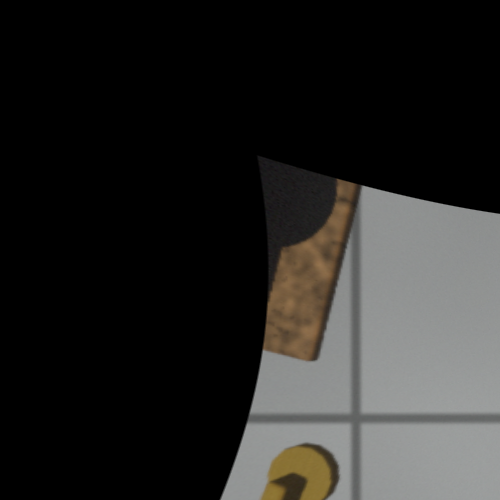

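```bash
python3 - <<'E'
from pp import *
c=cam("wrist"); s=cam("side"); o=env.get_obs(); print(o["tool_pos"],o["orientation"].round(3),o["gripper_width"],o["time"],o["contact_force"])
cv2.imwrite("pics/h.png",np.hstack([cv2.resize(c["frame"],(400,300)),cv2.resize(s["frame"][150:300,250:450],(400,300))]))
E
```

```text
[ 0.50533125 -0.26592152  0.02548182] [[ 1.     0.018 -0.   ]
 [ 0.018 -1.     0.   ]
 [-0.    -0.    -1.   ]] 0.00016569049583094886 5.85 [-0.3606558  -0.10598968  0.67533157]
```

View pics/h.png

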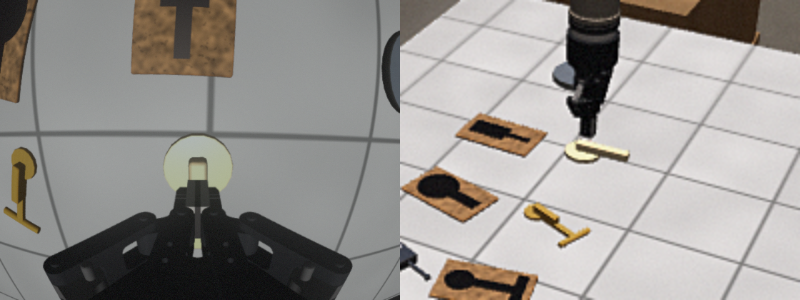

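```bash
python3 - <<'E'
from pp import *
c=cam("wrist"); s=cam("side")
cv2.imwrite("pics/i.png",np.hstack([cv2.resize(c["frame"][170:370,170:390],(400,364),interpolation=cv2.INTER_CUBIC),cv2.resize(s["frame"][190:240,320:375],(400,364),interpolation=cv2.INTER_CUBIC)]))
E
```

```text
(no output)
```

View pics/i.png

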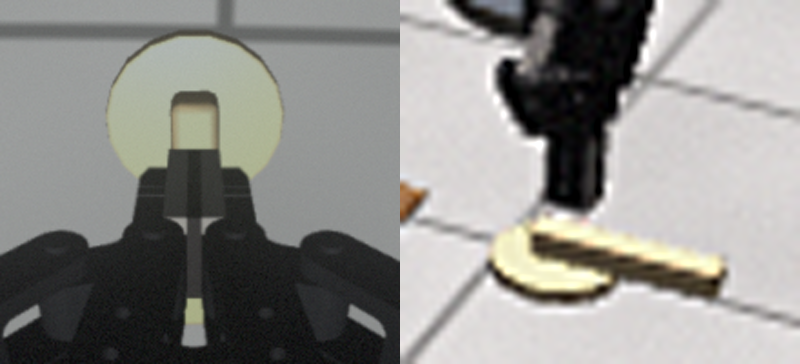

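```bash
python3 - <<'E'
from pp import *
s=cam("side"); o,d_=ray(s,344,218.5)
for z in(.02,.025,.03,.035,.04): print(z,(o+d_*(z-o[2])/d_[2]).round(4))
r=env.servo_line([.5053,-.2659,.008],vel=.03,max_force=4); p=env.get_obs(); print(r,p["tool_pos"],p["contact_force"],p["time"])
E
```

```text
0.02 [ 0.5101 -0.2809  0.02  ]
0.025 [ 0.5071 -0.2733  0.025 ]
0.03 [ 0.5042 -0.2658  0.03  ]
0.035 [ 0.5012 -0.2583  0.035 ]
0.04 [ 0.4983 -0.2508  0.04  ]
True [ 0.5053666  -0.26593442  0.013489  ] [-0.55269896 -0.34530445  4.21020716] 6.45
```

```bash
python3 - <<'E'
from pp import *
env.servo_line([.5053,-.2659,.06],vel=.2)
env.servo_line([.5053,-.18,.03],vel=.2)
c0=env.get_obs()["contact_force"];print(c0)
r=env.servo_line([.5053,-.18,-.025],vel=.03,max_force=4); p=env.get_obs(); print(r,p["tool_pos"],p["contact_force"],p["time"],p["gripper_width"])
s=cam("side");w=cam("wrist");cv2.imwrite("pics/j.png",np.hstack([cv2.resize(w["frame"],(400,300)),cv2.resize(s["frame"][180:260,310:415],(400,300),interpolation=cv2.INTER_CUBIC)]))
E
```

```text
[-0.55229312 -0.64406483 -0.17662091]
True [ 0.50521087 -0.17992261 -0.00855228] [-0.72215167  1.05471638  4.51671318] 8.6583 -0.00014910777923150204
```

View pics/j.png

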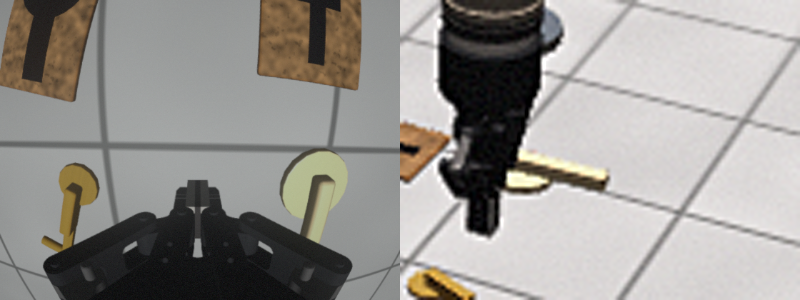

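The shut fingertips touch the bench with the TCP at z = -8.5 mm. They touch the 22 mm handle top at TCP z = 13.5 mm. So the real tips sit about 8.5 mm behind the reported TCP, not 14 mm ahead of it, and the two touches agree. I'll correct the grasp heights by -22.5 mm.

```bash
sed -i 's/^    P=pickle.load/    tz=tz-.0225; P=pickle.load/; s/\[\*o,lift\],R(a+k))/[*o,.08],R(a+k))/' pp.py; python3 - <<'E'
from pp import *
env.servo_line([.5053,-.18,.1],vel=.25)
if grasp_place("l","lpad",.0255,.014):
    env.goto([.60,-.12,.2],R(np.pi/2))
    c=cam("wrist"); cv2.imwrite("pics/k.png",topview(c,.012,.5,.75,-.2,.05,.6))
s=cam("side");cv2.imwrite("pics/k2.png",s["frame"])
E
```

```text
yaw options {0: np.float64(111.38312313540585), 3.141592653589793: np.float64(54.45281242814326)} {0: np.float64(74.4263320040732), 3.141592653589793: np.float64(89.9310070033243)}
down contact False
width 0.012863952558296882
lifted width 0.012584307484856462
placed contact False [ 0.6531 -0.0807  0.0099] want [ 0.6517 -0.0804] 0.009499999999999998
t 15.5333
```

View pics/k.png

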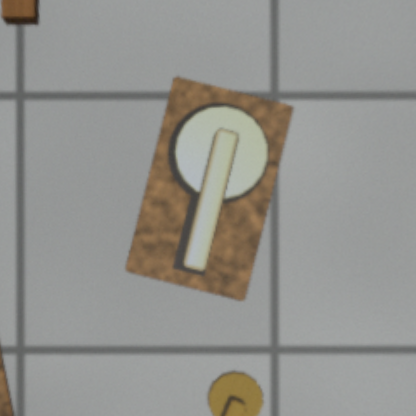

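View pics/k2.png

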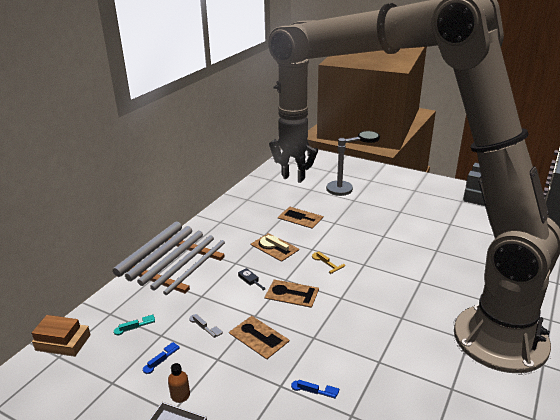

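The leveler is on its pad at about (222,150) in the top view. Its disc covers the outline except for a rim of about 3 mm. Stack key next.

```bash
python3 - <<'E'
from pp import *
ok=grasp_place("s","spad",.0225,.010,openw=.05)
if ok: env.goto([.52,.05,.2],R(np.pi/2))
c=cam("wrist"); cv2.imwrite("pics/l.png",topview(c,.012,.38,.68,-.05,.2,.6))
s=cam("side");cv2.imwrite("pics/l2.png",s["frame"])
E
```

```text
yaw options {0: np.float64(71.15502755686614), 3.141592653589793: np.float64(98.4366614335075)} {0: np.float64(81.90151092767731), 3.141592653589793: np.float64(87.06551762823013)}
down contact False
width 0.008394098512920865
lifted width 0.008732779004875197
placed contact True [0.5151 0.0866 0.0068] want [0.5129 0.0864] 0.0065
t 23.3583
```

View pics/l.png

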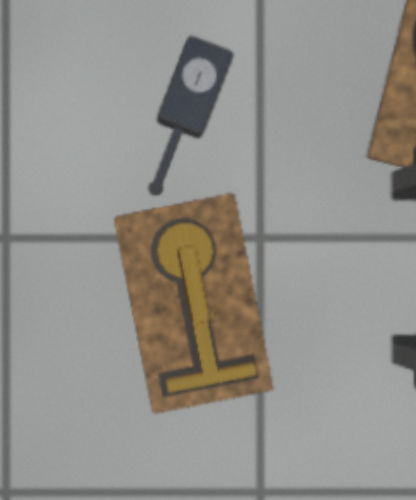

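The stack key lies inside its T outline at (185,250)–(210,375), and the gauge at (195,85) is undisturbed. Gauge next.

```bash
python3 - <<'E'
from pp import *
ok=grasp_place("g","gpad",.0175,.030,openw=.065)
if ok: env.goto([.60,-.25,.2],R(np.pi/2))
c=cam("wrist"); cv2.imwrite("pics/m.png",topview(c,.012,.5,.75,-.38,-.13,.6))
E
```

```text
yaw options {0: np.float64(52.25441405651421), 3.141592653589793: np.float64(115.70894619634603)} {0: np.float64(102.7281937423374), 3.141592653589793: np.float64(65.3353100198468)}
down contact False
width 0.028860173844627916
lifted width 0.02911289381017983
placed contact True [ 0.6618 -0.2553  0.0022] want [ 0.6598 -0.2549] 0.0015000000000000022
t 31.8583
```

View pics/m.png

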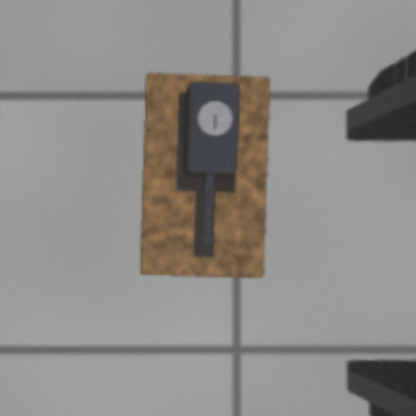

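The gauge sits a little towards the back of its outline: its front edge is at row 173, against 190 for the outline. I'll measure that.

```bash
python3 - <<'E'
from m2 import *
from pp import d
P=pickle.load(open("P.pkl","rb"))
c=cam("wrist"); ce,a,sz,v,m=pad(c,.645,-.254); a+=np.pi*(np.cos(a)>0); print("pad",ce,np.degrees(a)%360,sz)
im=topview(c,.022,.58,.72,-.33,-.18,.25); cv2.imwrite("pics/n.png",im)
E
```

```text
pad [ 0.644748   -0.25506532] 178.2376081027306 [ 74.77230072 122.30364227]
```

View pics/n.png

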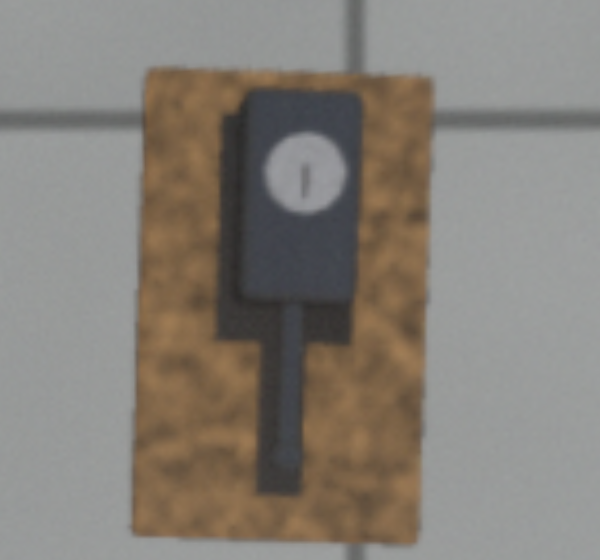

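The case centre is at x = 0.672, so the origin is near 0.667 against a target of 0.660. That is 7 mm back, inside the 12 mm tolerance but with a thin margin, and there is time to shift it 6.5 mm.

```bash
python3 - <<'E'
from pp import *
P=pickle.load(open("P.pkl","rb")); a=P["gpad"][1]; o=np.array([.666,-.2552]); z=.0015
ks=dict((k,j) for j,k in go_yaw(o,a)); k=min(ks,key=ks.get)
env.set_gripper(.055); env.goto([*o,.08],R(a+k)); print(env.servo_line([*o,z],vel=.12,max_force=15))
env.wait(.2); p0=env.get_obs()["tool_pos"]
env.set_gripper(0,40); print(env.get_obs()["gripper_width"])
env.servo_line([*o,z+.01],vel=.1)
t=o+.0065*d(a)
env.servo_line([*t,z+.01],vel=.1); print(env.servo_line([*t,z],vel=.04,max_force=5)); p=env.get_obs()["tool_pos"]; print(p0,p)
env.set_gripper(.055); env.servo_line([*t,.1],vel=.2); env.goto([.60,-.25,.2],R(np.pi/2))
c=cam("wrist"); cv2.imwrite("pics/o.png",topview(c,.022,.58,.72,-.33,-.18,.25)); print(env.get_obs()["time"])
E
```

```text
False
0.029177233212652417
True
[ 0.66688142 -0.25558741  0.00288326] [ 0.66009049 -0.25517573  0.00182254]
39.3083
```

View pics/o.png

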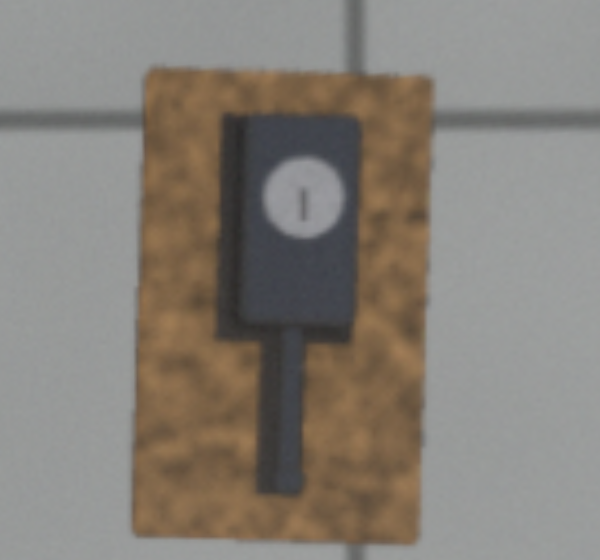

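The gauge now sits within about 1–2 mm of its outline along the long axis. The F-sharp key is last.

```bash
python3 - <<'E'
from pp import *
ok=grasp_place("f","fpad",.0225,.011,openw=.05)
if ok: env.goto([.50,.22,.22],R(np.pi/2))
c=cam("wrist"); cv2.imwrite("pics/p.png",topview(c,.012,.38,.62,.13,.38,.6))
E
```

```text
yaw options {0: np.float64(37.85596811441609), 3.141592653589793: np.float64(128.4286608092142)} {0: np.float64(38.581882940367), 3.141592653589793: np.float64(129.22978848490027)}
down contact False
width 0.009641922225649134
lifted width 0.01002631968964105
placed contact True [0.5099 0.2532 0.007 ] want [0.5077 0.2519] 0.0065
t 46.2833
```

View pics/p.png

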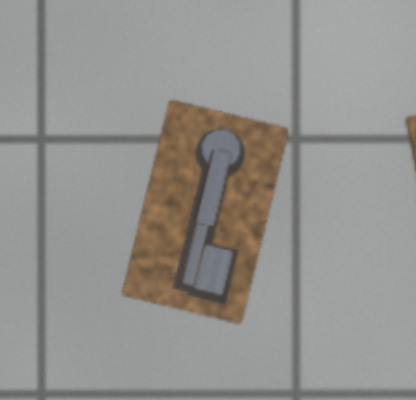

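The F-sharp key lies inside its outline at (220,150)–(208,270), with the touch piece on the correct side. One overall check before handing in.

```bash
python3 - <<'E'
from h import *
s=cam("side");w=cam("scene")
for n,a,b in(("lens",(167,136),(369,136)),):print(n,tri(w,a,s,b))
a0,b0=cv2.imread("pics/a_scene.png"),cv2.imread("pics/a_side.png")
f=lambda i,j,r:int(cv2.absdiff(i,j)[r[1]:r[3],r[0]:r[2]].max())
print("side bottle",f(b0,s["frame"],(165,360,192,405)),"side lens",f(b0,s["frame"],(345,128,385,145)),"scene lens",f(a0,w["frame"],(155,128,180,145)))
cv2.imwrite("pics/q.png",np.hstack([cv2.resize(s["frame"][190:410,130:400],(400,326)),cv2.resize(w["frame"][120:380,150:470],(400,326))]))
E
```

```text
lens (array([ 0.54650106, -0.55643655,  0.17888341]), np.float64(3.588110451668723e-05))
side bottle 16 side lens 16 scene lens 10
```

View pics/q.png

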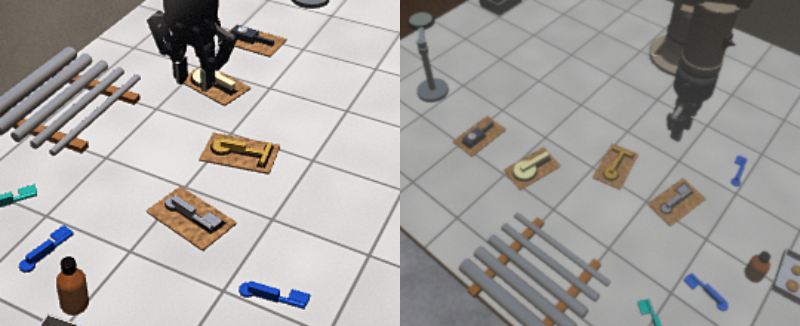

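All four pieces lie flat on their own pads. The bottle and lens look the same as in the first pictures, and the arm is clear of everything.

```bash
python3 -c "
from bench import env
print(env.finish_job(), env.get_obs()['time'])"
```

```text
the job is handed in; nothing more can be done
the job is handed in; nothing more can be done
```

All four pieces were laid on their own pads, pointing along their outlines, and released. I handed the job in at about 47 s of the 96 s, and it reports no verdict.

- **Placement:** by eye in the last pictures, each piece sits within a few millimetres of its outline (the tolerance is 12 mm). I did not re-measure their final poses in numbers.
- **Bystanders:** the pictures around the oil bottle and the magnifier lens show only image noise compared with the first ones, so neither moved.
- **Tool data that disagreed:** my first grasp of the leveler closed above its handle. Touching the handle and then the bench showed the shut fingertips about 8.5 mm behind the reported TCP, not 14 mm ahead of it. I lowered all later grasps by 22.5 mm, and every one held.
- **One correction:** the spring gauge first came to rest about 7 mm back along its outline, so I gripped it again and moved it 6.5 mm. The next picture showed it within about 2 mm.

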